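# Weigh out dry clay: zero the scale, then scoop lumps into its bowl

## Task

Turn the scale's tare knob until its red pointer is on the red zero mark. Then use the scoop, never the fingers, to carry clay from the blue tray to the scale's bowl until at least three of the five lumps lie in it, the rest in the tray and none spilled. Set the scoop back down level in the tray or on the bench, and do not disturb the unfired beaker.

Things in the scene. Friction and masses are not known exactly. Their poses are not given: they have to be found in the camera images.
- tray: blue plastic tray fixed to the bench, 260 x 150 mm outside, 50 mm high, walls and floor 6 mm thick; origin under its centre, x along its length. The clay lumps lie near its +x end wall, the scoop near its -x end with its mouth towards the lumps
- scoop: loose aluminium hand scoop with a wooden bar handle across its top, 0.22 kg; origin under the pan, on the floor it stands on; +x points out of the open mouth. Flat pan 80 mm wide inside, 1 to 2 mm thick, from a 36 mm high back wall at x = -45 mm to a thin lip at x = +55 mm; cheeks 36 mm high that slope down to the lip
- scoop_grip (a point): middle of the scoop's handle: a wooden bar 20 mm thick (x), 20 mm high and 88 mm long (y), centred at x = -20 mm, 75 mm above the scoop's underside, free in the air above the pan; axes as the scoop's
- scoop_lip (a point): middle of the scoop's front lip, at x = +55 mm at its underside; axes as the scoop's
- scale: white bench scale fixed to the bench, 190 (x) x 300 (y) mm, top face 46 mm high; origin under its centre. It carries a steel bowl on its -y part and a black tare knob on its +y part
- bowl_in (a point): centre of the steel bowl's inner floor, 60 mm above the bench, 45 mm to -y of the scale's centre. The bowl is fixed, 170 mm across at the rim, 46 mm deep inside, floor 100 mm across; rim 106 mm above the bench
- tare (a joint): angle of the tare knob in rad, anticlockwise from above positive; 0 when its red pointer is on the red zero mark (pointer towards the scale's +x); turns from -1.6 to 1.6 and stays where it is left
- knob_grip (a point): grip point of the tare knob, on its upright axis 67 mm above the bench, 100 mm to +y of the scale's centre: a black bar 44 mm long and 14 mm wide, its top 12 mm above and its foot 12 mm below this point, on a disc 48 mm across; x axis along the bar towards the red pointer
- pot: loose unfired clay beaker, 84 mm across, 85 mm high, standing between the tray and the scale; origin under its centre
- lump1: loose olive-tan lump of dry clay, about 25 mm across and 18 mm high, 18 g; origin at its middle
- lump2: loose olive-tan lump of dry clay, about 25 mm across and 20 mm high, 18 g; origin at its middle
- lump3: loose olive-tan lump of dry clay, about 25 mm across and 22 mm high, 18 g; origin at its middle
- lump4: loose olive-tan lump of dry clay, about 25 mm across and 20 mm high, 18 g; origin at its middle
- lump5: loose olive-tan lump of dry clay, about 25 mm across and 18 mm high, 18 g; origin at its middle

How it is judged:
By the outcome, as a careful person would: the job done as asked, in the order asked, and still so for the second after the job is handed in, with the robot touching nothing.
It also fails if it takes over 64 s, if anything falls off the work surface, if the arm or the gripper's body presses on something with over 40 N, if the wrist force passes 120 N, or if a joint passes its speed limit or range.

## Robot

A 7-joint arm with a two-finger parallel gripper is mounted at the origin on the work surface. World frame = base frame: x ahead of the robot, y to its left, z up, the work surface at z = 0. Lengths are in m, angles in rad, forces in N, time in s.
With the tool pointing down it reaches from about 0.425 to 0.8 m from the base axis. Payload 8.3 kg.
Tool frame: the origin (TCP) lies between the finger pads; the fingertips stand 25 mm ahead of it and the grasp point (between the pads) lies 6 mm ahead of it; z points along the fingers, y is the line along which they close (so a half turn about z gives the same grasp; the last joint's range is limited). The gripper opens to 85 mm and grips with 20 to 120 N. Pads are 22 mm wide; open, the fingers measure 114 mm over their backs; the gripper's body (76 mm by 85 mm) begins 54 mm behind the grasp point. The pads swing forward as they close: fully open they stand 13 mm farther back than shut.
Start: joints at [-0.063, 0.383, 0.016, 1.37, -0.006, 1.388, -0.046], TCP at [0.625, 0, 0.256] pointing down, gripper open.
Joint ranges: [-2.95, 2.95], [-0.25, 2.06], [-1.52, 1.56], [0.18, 2.33], [-1.44, 4.58], [0.02, 2.06], [-3.01, 3.01]. Speed limits (rad/s): [2.39, 2.39, 3.01, 3.01, 3.14, 3.14, 3.14].

## Interface

Orientations are given as a unit quaternion [x, y, z, w].
In Python, from cell import robot gives the robot as it stands.
- The arm moves only by the shell command python3 -m pendant 'ROWS'. ROWS is JSON, a list of rows, each a list of 5 numbers: the finger opening in m, from 0 to 0.0854, then the shift along the world's x, y, z in m, then the turn about the world's z in degrees. A call has exactly 10 rows; each row shifts and turns the commanded pose from where the row before left it; what a row does not reach is not made up. A row lasts 1/10 s, in which the tool goes at most 50 mm and 8.59 degrees, less where a joint would pass 70% of its speed; a pose out of reach is approached as far as the arm can. A call with a gripper value outside its range is refused whole. The fingers move at their own pace and stop on an object; the grip force is fixed at half the most. Time passes only in rows, so rows that do not move let the fingers close, or fill a call up. It gives the time, the measured TCP pose, the force, the opening and the grip force at its end, in the units of the state.
- robot.get_state(): the state, without advancing time (a new reading comes with each control period).
- robot.snapshot(name): name is "scene" or "side" or "wrist"; returns a dict with "frame" (400x640x3 uint8, red, green, blue), "fx", "fy", "cx", "cy" (pixels), "R" (3x3) and "t" (3): a world point X has camera coordinates R X + t. Camera axes: x right, y down, z forward; pixel columns grow to the right and rows downward; lengths in m; the calibration is good to about 2 mm. The wrist camera is an equidistant fisheye: a pixel r from the principal point sees the ray r / f radians off the axis. A picture is of the moment at which its call begins. There is no depth.
- robot.close_job(): hands the job in; it is judged then, once.
Trained networks look in the newest picture that a camera, given by its name, has taken for a name from the list of things; names that differ only in an ending like _2 or _b are one class to them, and where a whole thing is asked for, a point or a joint stands for the part that bears it (a point fixed in the world has none). Each returns a list of dicts, best first, with "score" (0 to 1); they miss things now and then, are a little off and sometimes report something else, mostly with a low value. They report only what shows in the picture. A call takes as long as a camera call.
- robot.spot_in(target, camera): "centre" ([row, column] in pixels, amid what is visible of it).
The state is a dict: "time_s": time; "q": joint angles; "dq": joint speeds; "joint_torque": joint torques, N m; "position": TCP position; "tool_rot": TCP orientation; "ft_force": force on the tool from outside, world axes, zero at the start; "torque": the same for the moment, N m; "width": finger opening in m; "grasp_force": force on a finger pad.
Only numpy, scipy, OpenCV 4.12 (cv2) and the standard library are available. Lean on these libraries where they do the work, as an engineer would, in place of code of your own. Each camera call takes 0.05 s, during which the arm holds its last target. There are 200 camera calls.

## Working session

There is one attempt and no reset: what is moved stays moved. The work goes in short steps, Python scripts to look and compute and a shell command to move; the robot and the scene stay as the last step left them, time stands still between calls to the robot, and variables do not carry over. Pictures are saved under pics/ and viewed, at most 10 in all, crops included, and the job is handed in when it is done.

```bash
mkdir -p pics; cat > h.py <<'E'
import numpy as np, cv2
from cell import robot
def ray(s,px):
    u=(px[1]-s["cx"])/s["fx"]; v=(px[0]-s["cy"])/s["fy"]
    if s.get("fish"):
        r=np.hypot(u,v); k=np.tan(r)/r if r>1e-9 else 1; u*=k; v*=k
    R=np.array(s["R"]);t=np.array(s["t"])
    return -R.T@t, R.T@np.array([u,v,1.])
def at(s,px,z):
    o,d=ray(s,px); return o+d*(z-o[2])/d[2]
def proj(s,X):
    c=np.array(s["R"])@np.array(X)+np.array(s["t"])
    if s.get("fish"):
        r=np.hypot(c[0],c[1]); th=np.arctan2(r,c[2]); k=th/max(r,1e-9)
        return [s["cy"]+s["fy"]*c[1]*k, s["cx"]+s["fx"]*c[0]*k]
    return [s["cy"]+s["fy"]*c[1]/c[2], s["cx"]+s["fx"]*c[0]/c[2]]
def snap(n,save=None):
    s=dict(robot.snapshot(n)); s["fish"]=(n=="wrist")
    if save: cv2.imwrite("pics/"+save,s["frame"][:,:,::-1])
    return s
E
python3 - <<'E'
from h import *
H={"tray":.025,"scoop":.03,"scoop_grip":.08,"scale":.04,"knob_grip":.07,"pot":.045,"lump1":.016,"tare":.067,"bowl_in":.06}
for c in ["scene","side","wrist"]:
    s=snap(c,c+"0.png"); print(c,at(s,[200,320],0).round(3),(-np.array(s["R"]).T@s["t"]).round(3))
    for n,z in H.items():
        for d in robot.spot_in(n,c)[:5 if n=="lump1" else 1]: print(n,np.round(d["centre"]),round(d["score"],2),at(s,d["centre"],z).round(3))
cv2.imwrite("pics/both.png",cv2.resize(np.vstack([cv2.imread("pics/scene0.png"),cv2.imread("pics/side0.png")]),(480,600)))
E
```

```text
scene [ 0.54  -0.102  0.   ] [0.985 0.477 0.626]
tray [299. 399.] 0.62 [0.613 0.218 0.025]
scoop [276. 442.] 0.63 [0.515 0.234 0.03 ]
scoop_grip [273. 439.] 0.69 [0.554 0.247 0.08 ]
scale [157. 297.] 0.96 [ 0.512 -0.23   0.04 ]
knob_grip [161. 325.] 0.83 [ 0.495 -0.141  0.07 ]
pot [226. 280.] 0.67 [ 0.687 -0.047  0.045]
lump1 [328. 381.] 0.52 [0.673 0.237 0.016]
lump1 [314. 395.] 0.43 [0.635 0.232 0.016]
lump1 [160. 297.] 0.34 [ 0.5   -0.251  0.016]
tare [164. 324.] 0.66 [ 0.499 -0.138  0.067]
bowl_in [159. 301.] 0.86 [ 0.526 -0.196  0.06 ]
side [0.649 0.084 0.   ] [ 0.37  -0.667  0.645]
tray [175. 285.] 0.67 [0.587 0.198 0.025]
scoop [170. 253.] 0.94 [0.506 0.246 0.03 ]
scoop_grip [171. 253.] 0.78 [0.494 0.17  0.08 ]
scale [318. 316.] 0.79 [ 0.503 -0.281  0.04 ]
knob_grip [264. 283.] 0.68 [ 0.478 -0.16   0.07 ]
lump1 [167. 308.] 0.4 [0.664 0.226 0.016]
lump1 [171. 253.] 0.3 [0.509 0.262 0.016]
tare [265. 282.] 0.74 [ 0.475 -0.159  0.067]
bowl_in [319. 316.] 0.97 [ 0.496 -0.297  0.06 ]
wrist [ 0.627 -0.044  0.   ] [0.624 0.082 0.374]
tray [ 31. 286.] 0.7 [0.589 0.16  0.025]
scoop [  6. 227.] 0.68 [0.522 0.195 0.03 ]
scoop_grip [  6. 226.] 0.94 [0.536 0.178 0.08 ]
scale [288. 245.] 0.57 [ 0.527 -0.153  0.04 ]
pot [209. 378.] 0.59 [ 0.692 -0.04   0.045]
lump1 [  6. 319.] 0.7 [0.625 0.192 0.016]
lump1 [ 21. 351.] 0.59 [0.662 0.175 0.016]
lump1 [  3. 348.] 0.45 [0.658 0.198 0.016]
bowl_in [287. 246.] 0.57 [ 0.534 -0.138  0.06 ]
```

View pics/scene0.png

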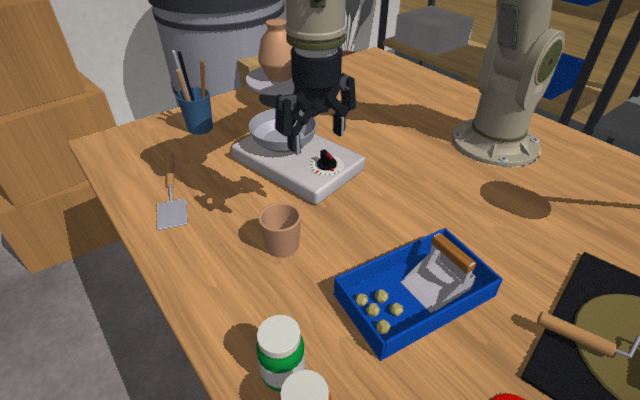

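View pics/wrist0.png

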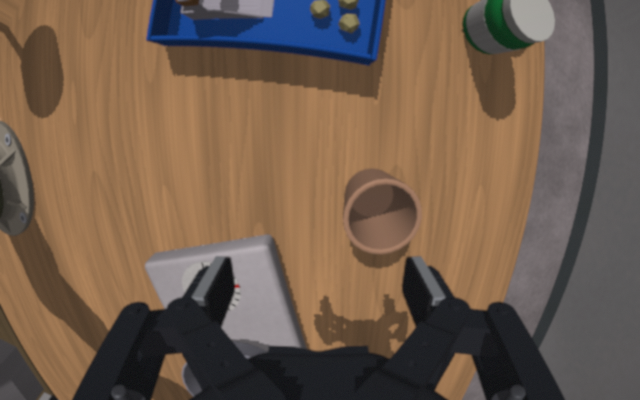

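The scene shows the scale with its bowl at about (130,285), the knob at (161,325), the pot at (230,280), and the tray at (290,420). The five lumps are near (315,380) and the scoop handle is at (252,455). The wrist view shows the fingers closing along image x. I'll hover over the knob to look closer.

```bash
python3 -m pendant '[[0.05,-0.03,-0.035,-0.01,0],[0.05,-0.03,-0.035,-0.01,0],[0.05,-0.03,-0.035,-0.01,0],[0.05,-0.03,-0.035,-0.01,0],[0.05,0,0,0,0],[0.05,0,0,0,0],[0.05,0,0,0,0],[0.05,0,0,0,0],[0.05,0,0,0,0],[0.05,0,0,0,0]]'
python3 - <<'E'
from h import *
from scipy.spatial.transform import Rotation as Ro
print(Ro.from_quat(robot.get_state()["tool_rot"]).as_matrix().round(2))
H={"knob_grip":.07,"tare":.067,"bowl_in":.06,"scale":.04}
for c in ["wrist","scene"]:
    s=snap(c,c+"1.png")
    for n,z in H.items():
        for d in robot.spot_in(n,c)[:1]: print(c,n,np.round(d["centre"]),round(d["score"],2),at(s,d["centre"],z).round(3))
a=cv2.imread("pics/wrist1.png"); b=cv2.imread("pics/scene1.png")
cv2.imwrite("pics/c1.png",cv2.resize(a,(800,500)))
c=np.vstack([cv2.resize(b[225:355,330:505],(525,390),interpolation=3),cv2.resize(b[125:195,225:400],(525,210),interpolation=3)]); cv2.imwrite("pics/c2.png",c)
E
```

```text
time_s: 2.5
position: [0.5054, -0.1393, 0.2162]
tool_rot: [0.707, 0.708, 0.0, -0.0]
ft_force: [-0.1, -0.5, 0.0]
width: 0.0501
grasp_force: 0.0
[[-0.  1. -0.]
 [ 1.  0.  0.]
 [ 0. -0. -1.]]
wrist knob_grip [201. 290.] 0.88 [ 0.48  -0.147  0.07 ]
wrist tare [202. 294.] 0.69 [ 0.482 -0.15   0.067]
wrist bowl_in [221. 310.] 0.79 [ 0.497 -0.171  0.06 ]
wrist scale [224. 309.] 0.88 [ 0.495 -0.183  0.04 ]
scene knob_grip [163. 326.] 0.88 [ 0.498 -0.134  0.07 ]
scene tare [165. 323.] 0.87 [ 0.504 -0.135  0.067]
scene bowl_in [156. 298.] 0.94 [ 0.524 -0.21   0.06 ]
scene scale [163. 326.] 0.65 [ 0.472 -0.167  0.04 ]
```

View pics/c1.png

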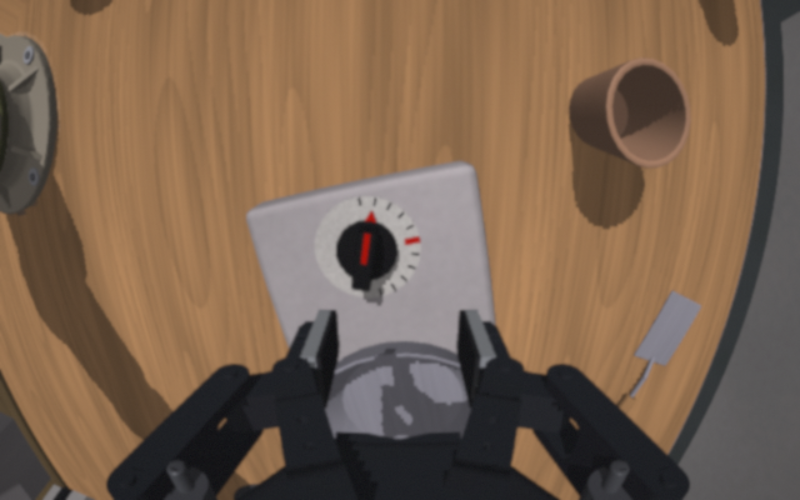

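View pics/c2.png

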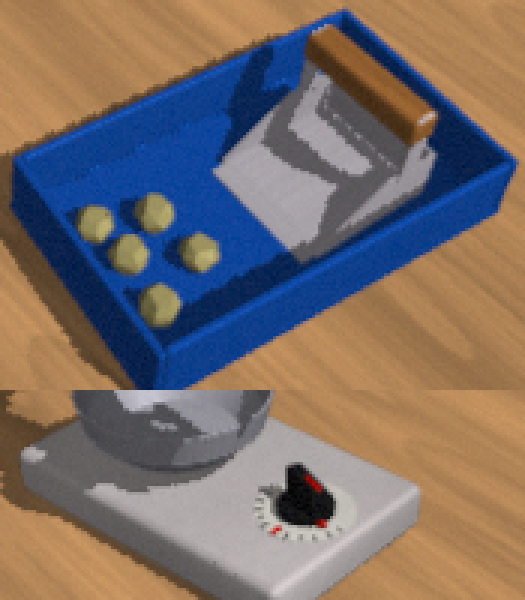

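The wrist picture (1.25x) shows the knob at (367,250), its pointer at (371,216) and the zero mark at (412,241). The crop shows the scoop with its handle to the right and its mouth facing the five lumps. Next I convert these pixels to positions.

```bash
python3 - <<'E'
from h import *
w=snap("wrist"); s=snap("scene")
W=lambda c,r,z: at(w,[r/1.25,c/1.25],z)
S=lambda c,r,z: at(s,[225+r/3,330+c/3],z)
A,B=W(250,212,.046),W(472,166,.046); print("scale corners",A,B,np.linalg.norm(B-A)); 
print("scale edge yaw",np.degrees(np.arctan2(*(B-A)[1::-1])))
for n,p in dict(disc=W(367,250,.055),zero=W(412,241,.047),ptr=W(371,216,.05),r1=W(367,235,.079),r2=W(363,264,.079),barback=W(362,287,.079),dialc=W(368,247,.047)).items(): print(n,p.round(4))
C=[S(15,157,.05),S(163,352,.05),S(515,160,.05),S(343,12,.05)]
print("tray c",np.mean(C,0)); print([c.round(3) for c in C])
r=lambda a:np.degrees(np.arctan2(a[1],a[0]))
print("yaw",r(C[0]-C[3]),r(C[1]-C[2]),"len",np.linalg.norm(C[0]-C[3]),np.linalg.norm(C[1]-C[0]))
L=[S(213,170,.006),S(303,262,.007)];print("lip",L,"mid",np.mean(L,0),"yaw",r(L[0]-L[1])+90,r(L[1]-L[0])+90)
G=[S(320,30,.091),S(425,122,.091)];print("grip",np.mean(G,0),r(G[1]-G[0])+90, np.linalg.norm(G[0]-G[1]))
for p in [(95,224),(155,213),(128,254),(199,252),(158,305)]: print("lump",S(*p,.016).round(3))
E
```

```text
scale corners [ 0.38597263 -0.12317525  0.046     ] [ 0.56008052 -0.08880157  0.046     ] 0.1774686054062392
scale edge yaw 11.16813614872216
disc [ 0.4808 -0.1523  0.055 ]
zero [ 0.5153 -0.1477  0.047 ]
ptr [ 0.4841 -0.1269  0.05  ]
r1 [ 0.4831 -0.1333  0.079 ]
r2 [ 0.4797 -0.1546  0.079 ]
barback [ 0.4784 -0.1724  0.079 ]
dialc [ 0.481  -0.1525  0.047 ]
tray c [0.56881471 0.21917979 0.05      ]
[array([0.684, 0.127, 0.05 ]), array([0.704, 0.271, 0.05 ]), array([0.453, 0.31 , 0.05 ]), array([0.435, 0.168, 0.05 ])]
yaw -9.201932764223665 -8.813755513842361 len 0.25245307941220196 0.14549898838277267
lip [array([0.56907935, 0.18525659, 0.006     ]), array([0.5772806 , 0.26519591, 0.007     ])] mid [0.57317998 0.22522625 0.0065    ] yaw -5.857679579011361 174.14232042098865
grip [0.50222841 0.23323345 0.091     ] 173.154124519353 0.08469515936073024
lump [0.66  0.175 0.016]
lump [0.627 0.191 0.016]
lump [0.659 0.202 0.016]
lump [0.626 0.227 0.016]
lump [0.669 0.237 0.016]
```

```bash
python3 -m pendant '[[0.05,-0.012,-0.007,-0.03,-4.5],[0.05,-0.012,-0.006,-0.03,-4],[0.05,0,0,-0.03,0],[0.05,0,0,-0.03,0],[0.05,0,0,-0.011,0],[0.05,0,0,0,0],[0.0,0,0,0,0],[0.0,0,0,0,0],[0.0,0,0,0,0],[0.0,0,0,0,0]]'
```

```text
time_s: 4.1
position: [0.4814, -0.1531, 0.0871]
tool_rot: [0.758, 0.653, 0.0, 0.001]
ft_force: [-3.8, 1.6, 10.1]
width: 0.0127
grasp_force: 59.1
```

```bash
python3 -m pendant '[[0.0,0,0,0.003,-6],[0.0,0,0,0,-8],[0.0,0,0,0,-8],[0.0,0,0,0,-8],[0.0,0,0,0,-8],[0.0,0,0,0,-8],[0.0,0,0,0,-8],[0.0,0,0,0,-8],[0.0,0,0,0,-8],[0.0,0,0,0,-1]]'
python3 - <<'E'
from h import *
s=snap("wrist","k.png");a=cv2.imread("pics/k.png");cv2.imwrite("pics/k2.png",a)
print(np.degrees(2*np.arctan2(*robot.get_state()["tool_rot"][1::-1])))
E
```

```text
time_s: 5.1
position: [0.4812, -0.153, 0.0874]
tool_rot: [0.996, 0.089, 0.0, 0.0]
ft_force: [7.4, -3.1, -19.9]
width: 0.0129
grasp_force: 61.9
10.348096710064151
```

```bash
python3 -m pendant '[[0.04,0,0,0,0],[0.04,0,0,0,0],[0.04,0,0,0,0],[0.04,0,0,0,0],[0.04,0,0,0.03,0],[0.04,0,0,0.035,0],[0.04,0,0,0.035,0],[0.04,0,0,0.03,0],[0.04,0,0,0,0],[0.04,0,0,0,0]]'
python3 - <<'E'
from h import *
s=snap("wrist","k3.png");a=cv2.imread("pics/k3.png")
r,c=map(int,proj(s,[.481,-.152,.06])); print(r,c)
y0,x0=max(0,r-50),max(0,c-65)
cv2.imwrite("pics/k4.png",cv2.resize(a[y0:y0+100,x0:x0+130],(780,600),interpolation=3)); print(y0,x0)
E
```

```text
time_s: 6.15
position: [0.4813, -0.153, 0.219]
tool_rot: [0.996, 0.092, 0.001, 0.0]
ft_force: [0.2, 0.6, -0.6]
width: 0.04
grasp_force: 0.0
187 317
137 252
```

View pics/k4.png

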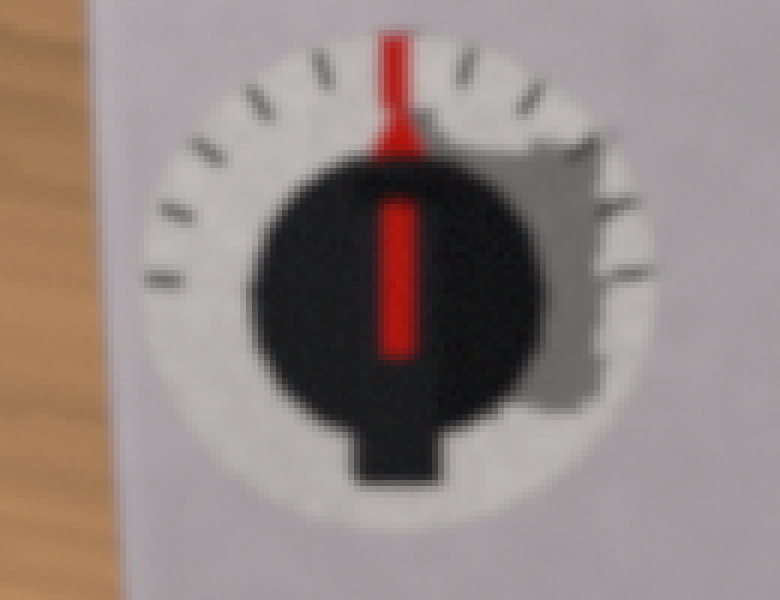

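The pointer apex is at (401,113) and the zero mark runs from (394,35) to (394,105), so they are aligned to about a degree. I'll put a number on the error before moving on.

```bash
python3 - <<'E'
from h import *
s=snap("wrist");a=s["frame"].astype(int)
P=lambda c,r,z: at(s,[137+(r-3)/6,252+(c-3)/6],z)[:2]
c=(P(145,285,.046)+P(657,285,.046))/2; c2=(P(395,30,.046)+P(395,532,.046))/2
c=np.array([c[0],c[1]]); print(c,c2)
d=lambda v:np.degrees(np.arctan2(v[1],v[0]))
cc=np.array([c2[0],c[1]]) 
print("zero",d(P(395,35,.046)-P(396,105,.046)),d(P(395,60,.046)-(c+c2)/2),"bar",d(P(398,200,.079)-P(398,358,.079)),"apex",d(P(401,115,.05)-(c+c2)/2))
E
```

```text
[ 0.48044084 -0.15288306] [ 0.47924747 -0.15209869]
zero 11.23332814227083 11.175334768761013 bar 10.442534436120553 apex 9.535059695910881
```

```bash
python3 -m pendant '[[0.06,0.002,0.043,0,8],[0.06,0.002,0.043,0,8.2],[0.06,0.002,0.043,0,8.2],[0.06,0.002,0.043,0,8.2],[0.06,0.002,0.043,0,8.2],[0.06,0.002,0.043,0,8.2],[0.06,0.002,0.043,0,8.2],[0.06,0.002,0.043,0,8.2],[0.06,0.003,0.042,0,8.2],[0.06,0,0,0,0]]'
python3 - <<'E'
from h import *
s=snap("wrist","t.png");a=cv2.imread("pics/t.png")
print(robot.get_state()["position"])
for n,z in {"scoop_grip":.085,"scoop_lip":.007,"lump1":.016}.items():
    for d in robot.spot_in(n,"wrist")[:5]: print(n,np.round(d["centre"]),round(d["score"],2),at(s,d["centre"],z).round(3))
cv2.imwrite("pics/t2.png",cv2.resize(a[100:400],(800,375)))
E
```

```text
time_s: 7.25
position: [0.4976, 0.24, 0.2164]
tool_rot: [0.738, 0.675, -0.001, -0.002]
ft_force: [0.7, 0.1, -0.3]
width: 0.0596
grasp_force: 0.0
[0.49834007 0.23634768 0.2163454 ]
scoop_grip [189. 336.] 0.75 [0.511 0.246 0.085]
scoop_lip [189. 336.] 0.64 [0.514 0.223 0.007]
lump1 [184. 434.] 0.87 [0.624 0.222 0.016]
lump1 [168. 466.] 0.72 [0.665 0.238 0.016]
lump1 [221. 461.] 0.65 [0.661 0.173 0.016]
lump1 [209. 434.] 0.56 [0.626 0.192 0.016]
```

View pics/t2.png

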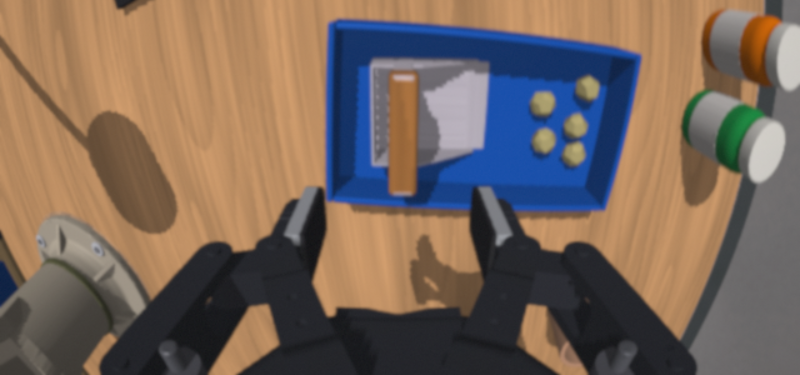

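The bar runs from (403,72) to (402,194) in this crop, the lip from (489,62) to (485,150), and the lumps sit at 540–590. I'll compute positions from these.

```bash
python3 - <<'E'
from h import *
s=snap("wrist");st=robot.get_state();print(st["position"],st["tool_rot"])
W=lambda c,r,z: at(s,[100+r/1.25,c/1.25],z)
r=lambda a:np.degrees(np.arctan2(a[1],a[0]))
a,b=W(403,72,.091),W(402,193,.091);print("bar",(a+b)/2,r(a-b)-90)
a,b=W(489,61,.007),W(485,150,.007);print("lip",(a+b)/2,r(a-b)-90,np.linalg.norm(a-b))
C=[W(332,21,.05),W(638,54,.05),W(605,209,.05),W(329,202,.05)]
print("tray",np.mean(C,0),r(C[1]-C[0]),r(C[2]-C[3]),r(C[1]-C[2])-90,np.linalg.norm(C[1]-C[0]))
for p in [(542,103),(587,88),(574,125),(543,141),(573,154)]: print("lump",W(*p,.016).round(3))
E
```

```text
[0.50012542 0.23121485 0.21757865] [ 7.43632902e-01  6.68587684e-01 -7.80795016e-04  8.51283744e-05]
bar [0.50127453 0.22271637 0.091     ] -6.301394663936762
lip [0.57749337 0.21089439 0.007     ] -4.759472081737911 0.08339006590702217
tray [0.5702305  0.20657539 0.05      ] -10.042212115927148 -9.483042054501128 -8.046952488424893 0.25204953066972585
lump [0.627 0.212 0.016]
lump [0.672 0.223 0.016]
lump [0.66  0.188 0.016]
lump [0.628 0.176 0.016]
lump [0.661 0.158 0.016]
```

```bash
python3 -m pendant '[[0.06,0,0.001,-0.03,0],[0.06,0,0.001,-0.035,0],[0.06,0,0,-0.035,0],[0.06,0,0,-0.03,0],[0.06,0,0,0,0],[0.06,0,0,0,0],[0.0,0,0,0,0],[0.0,0,0,0,0],[0.0,0,0,0,0],[0.0,0,0,0,0]]'
```

```text
time_s: 8.5
position: [0.5012, 0.2355, 0.09]
tool_rot: [0.743, 0.67, 0.002, 0.0]
ft_force: [-0.5, -0.9, 8.2]
width: 0.0191
grasp_force: 60.5
```

```bash
python3 -m pendant '[[0.0,0,-0.004,0.001,-2.7],[0.0,0.014,-0.002,0,0],[0.0,0.014,-0.002,0,0],[0.0,0.014,-0.002,0,0],[0.0,0.014,-0.002,0,0],[0.0,0.014,-0.002,0,0],[0.0,0.014,-0.002,0,0],[0.0,0.012,-0.002,0,0],[0.0,0.01,-0.002,0,0],[0.0,0,0,0,0]]'
python3 - <<'E'
from h import *
print(robot.get_state()["position"])
s=snap("scene","p1.png");b=cv2.imread("pics/p1.png")
cv2.imwrite("pics/p2.png",cv2.resize(b[205:365,320:520],(750,600),interpolation=3))
E
```

```text
time_s: 9.5
position: [0.6069, 0.2155, 0.0901]
tool_rot: [0.758, 0.652, 0.001, -0.0]
ft_force: [0.7, 1.0, 2.4]
width: 0.0189
grasp_force: 59.9
[0.60689558 0.21548791 0.09011518]
```

View pics/p2.png

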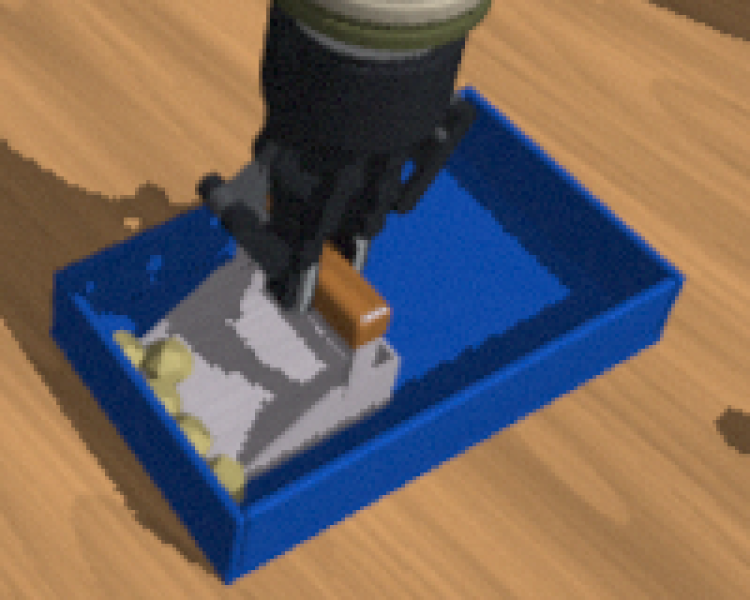

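Four or five lumps are at the lip against the end wall. I'll press on to ride them onto the pan.

```bash
python3 -m pendant '[[0.0,0.003,0,0,0],[0.0,0.003,-0.001,0,0],[0.0,0.003,0,0,0],[0.0,0.003,-0.001,0,0],[0.0,0.003,0,0,0],[0.0,0.002,0,0,0],[0.0,0,0,0,0],[0.0,0,0,0,0],[0.0,0,0,0,0],[0.0,0,0,0,0]]'
python3 - <<'E'
from h import *
s=snap("scene","p3.png");b=cv2.imread("pics/p3.png")
cv2.imwrite("pics/p4.png",cv2.resize(b[205:365,320:520],(750,600),interpolation=3))
E
```

```text
time_s: 10.55
position: [0.618, 0.2146, 0.0906]
tool_rot: [0.757, 0.653, -0.003, -0.003]
ft_force: [-26.6, -2.4, 24.9]
width: 0.0188
grasp_force: 62.9
```

View pics/p4.png

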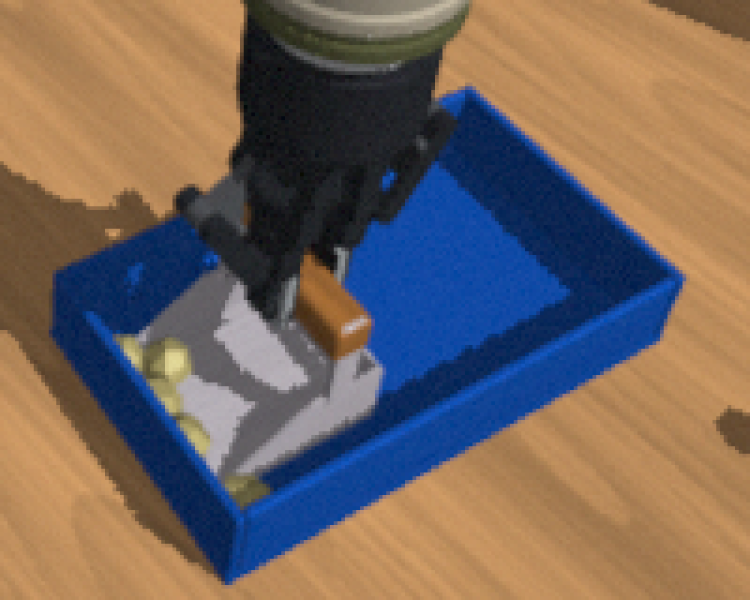

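Four lumps are on the pan against the wall and one slipped past the right cheek, staying in the tray. I'll ease off and lift gently.

```bash
python3 -m pendant '[[0.0,-0.004,0,0,0],[0.0,-0.004,0,0.003,0],[0.0,0,0,0.008,0],[0.0,0,0,0.013,0],[0.0,0,0,0.018,0],[0.0,0,0,0.02,0],[0.0,0,0,0.02,0],[0.0,0,0,0.018,0],[0.0,0,0,0.012,0],[0.0,0,0,0.005,0]]'
python3 - <<'E'
from h import *
s=snap("scene","p5.png");b=cv2.imread("pics/p5.png")
cv2.imwrite("pics/p6.png",cv2.resize(b[165:365,300:550],(750,600),interpolation=3))
E
```

```text
time_s: 11.6
position: [0.6158, 0.2131, 0.2084]
tool_rot: [0.758, 0.652, 0.001, 0.001]
ft_force: [0.4, 0.2, -2.7]
width: 0.0187
grasp_force: 59.1
```

View pics/p6.png

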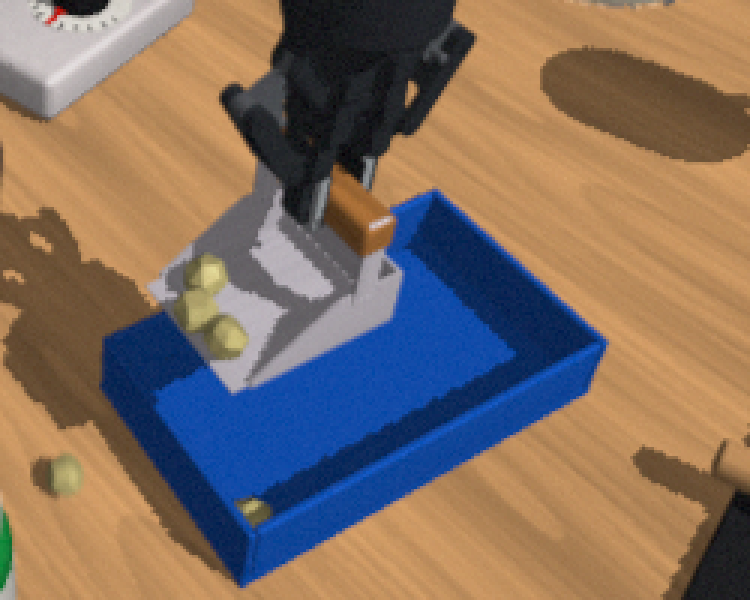

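Three lumps are on the pan, one is in the tray corner at (255,510), and one fell onto the bench at (65,475) in the crop. I'll deliver the three gently, then recover the stray with the scoop.

```bash
python3 -m pendant '[[0.0,-0.002,-0.006,0,0],[0.0,-0.004,-0.012,0,0],[0.0,-0.006,-0.018,0,0],[0.0,-0.008,-0.024,0,0],[0.0,-0.010,-0.030,0,0],[0.0,-0.012,-0.034,0,0],[0.0,-0.012,-0.034,0,0],[0.0,-0.012,-0.034,0,0],[0.0,-0.012,-0.034,0,0],[0.0,-0.012,-0.034,0,0]]' && python3 -m pendant '[[0.0,-0.012,-0.034,0,0],[0.0,-0.012,-0.034,0,0],[0.0,-0.012,-0.034,0,0],[0.0,-0.010,-0.034,0,0],[0.0,-0.008,-0.030,0,0],[0.0,-0.007,-0.026,0,0],[0.0,-0.005,-0.022,0,0],[0.0,-0.004,-0.016,0,0],[0.0,-0.003,-0.012,0,0],[0.0,0,-0.006,0,0]]'
python3 - <<'E'
from h import *
print(robot.get_state()["position"])
s=snap("scene","q1.png");print("stray",at(s,[323.3,321.7],.01))
for d in robot.spot_in("lump1","scene")[:6]: print(np.round(d["centre"]),round(d["score"],2),at(s,d["centre"],.01).round(3))
w=snap("side","q2.png");a=cv2.imread("pics/q2.png");b=cv2.imread("pics/q1.png")
print(proj(s,[.508,-.295,.1]),proj(w,[.508,-.295,.1]))
def crop(im,p,h=60,wd=80):
    r,c=int(np.clip(p[0],h,400-h)),int(np.clip(p[1],wd,640-wd)); print(r-h,c-wd); return cv2.resize(im[r-h:r+h,c-wd:c+wd],(400,300),interpolation=3)
cv2.imwrite("pics/q3.png",np.hstack([crop(b,proj(s,[.508,-.295,.13])),crop(a,proj(w,[.508,-.295,.13]))]))
E
```

```text
time_s: 12.65
position: [0.5231, -0.0494, 0.2054]
tool_rot: [0.759, 0.652, -0.001, -0.0]
ft_force: [0.6, -0.4, -2.6]
width: 0.0192
grasp_force: 59.1
time_s: 13.65
position: [0.4505, -0.2964, 0.2058]
tool_rot: [0.759, 0.651, -0.0, -0.0]
ft_force: [-0.2, -0.1, -2.9]
width: 0.019
grasp_force: 59.1
[ 0.45046416 -0.2964223   0.20577942]
stray [0.74363574 0.16564297 0.01      ]
[100. 299.] 0.74 [ 0.296 -0.526  0.01 ]
[163. 323.] 0.72 [ 0.451 -0.206  0.01 ]
[326. 330.] 0.66 [0.736 0.179 0.01 ]
[np.float64(125.27809597775867), np.float64(283.01338428471195)] [np.float64(302.6588785449658), np.float64(321.2260157948566)]
54 202
231 241
```

View pics/q3.png

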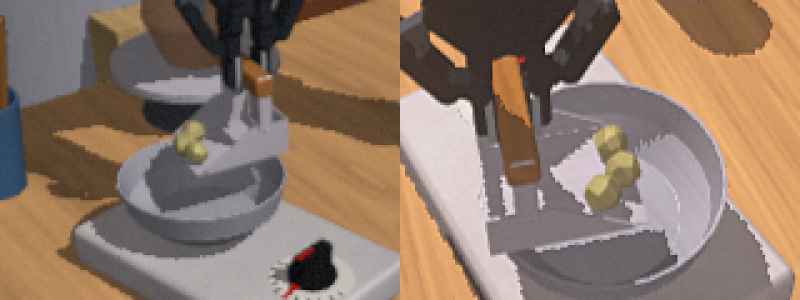

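The scene and side crops show all three lumps on the pan above the bowl. I'll jerk the scoop back so they slide off the lip. I've now viewed my ten pictures, so I'll work by numbers from here.

```bash
python3 -m pendant '[[0.0,-0.01,0.0015,-0.004,0],[0.0,-0.02,0.003,-0.004,0],[0.0,-0.01,0.0015,0,0],[0.0,0.02,-0.003,0,0],[0.0,0.035,-0.0055,0,0],[0.0,-0.05,0.008,0,0],[0.0,-0.045,0.007,0,0],[0.0,0,0,0,0],[0.0,0,0,0,0],[0.0,0,0,0,0]]'
cat > find.py <<'E'
from h import *
from scipy import ndimage as N
def blobs(s,minpx=8):
    hsv=cv2.cvtColor(s["frame"],cv2.COLOR_RGB2HSV).astype(int)
    H,S,V=hsv[...,0],hsv[...,1],hsv[...,2]
    m=(H>=22)&(H<=36)&(S>75)&(V>60)
    l,n=N.label(m); out=[]
    for i,sl in enumerate(N.find_objects(l)):
        k=(l==i+1).sum()
        if k>=minpx: out.append((int(k),np.array(N.center_of_mass(l==i+1)).round(1)))
    return out
E
python3 - <<'E'
from find import *
st=robot.get_state();print(st["position"],st["width"])
for c in ["scene","side","wrist"]:
    s=snap(c)
    print(c,"bowl px",np.round(proj(s,[.508,-.295,.07])),"lip px",np.round(proj(s,np.array(st["position"])+[.074,-.012,-.08])),"stray",np.round(proj(s,[.74,.17,.01])))
    for k,p in blobs(s): print(" blob",k,p,at(s,p,.07).round(3),at(s,p,.01).round(3))
    for d in robot.spot_in("lump1",c)[:6]: print(" net",np.round(d["centre"]),round(d["score"],2),at(s,d["centre"],.07).round(3))
E
```

```text
time_s: 14.8
position: [0.3735, -0.2823, 0.199]
tool_rot: [0.758, 0.653, 0.001, 0.001]
ft_force: [0.4, 0.9, -1.8]
width: 0.0189
grasp_force: 59.9
[ 0.3735403  -0.28228251  0.19904399] 0.018874384661009245
scene bowl px [136. 284.] lip px [111. 302.] stray [324. 325.]
 blob 89 [  6.8 338.4] [-0.324 -1.079  0.07 ] [-0.466 -1.247  0.01 ]
 blob 865 [ 62.4 542.5] [-0.457 -0.141  0.07 ] [-0.612 -0.208  0.01 ]
 blob 49 [130.6 268.8] [ 0.525 -0.339  0.07 ] [ 0.475 -0.427  0.01 ]
 blob 67 [136.9 282.9] [ 0.513 -0.291  0.07 ] [ 0.462 -0.374  0.01 ]
 blob 54 [139.  513.2] [0.06  0.076 0.07 ] [-0.039  0.033  0.01 ]
 blob 2387 [316.2 611.5] [0.401 0.465 0.07 ] [0.338 0.464 0.01 ]
 blob 123 [324.6 330.6] [0.758 0.206 0.07 ] [0.733 0.177 0.01 ]
 blob 52 [334.7 384.5] [0.704 0.27  0.07 ] [0.674 0.247 0.01 ]
 blob 98 [345.8 624.4] [0.439 0.5   0.07 ] [0.38  0.503 0.01 ]
 blob 1440 [374.1 612.2] [0.497 0.509 0.07 ] [0.445 0.512 0.01 ]
 net [136. 283.] 0.58 [ 0.511 -0.293  0.07 ]
 net [326. 331.] 0.41 [0.759 0.209 0.07 ]
 net [335. 384.] 0.41 [0.706 0.269 0.07 ]
side bowl px [313. 321.] lip px [306. 28
[... 848 characters left out ...]
07 ] [ 0.522 -0.252  0.01 ]
 blob 66 [327.2 337.9] [ 0.524 -0.332  0.07 ] [ 0.54  -0.297  0.01 ]
 net [172. 334.] 0.56 [0.694 0.099 0.07 ]
 net [315. 322.] 0.51 [ 0.508 -0.3    0.07 ]
 net [327. 338.] 0.47 [ 0.524 -0.332  0.07 ]
 net [300. 327.] 0.41 [ 0.527 -0.272  0.07 ]
 net [161. 308.] 0.37 [0.649 0.176 0.07 ]
 net [208. 353.] 0.29 [ 0.68  -0.052  0.07 ]
wrist bowl px [190. 468.] lip px [221. 424.] stray [-148.  525.]
 blob 790 [179.7 475.9] [ 0.516 -0.286  0.07 ] [ 0.548 -0.307  0.01 ]
 blob 315 [230.3 481.6] [ 0.524 -0.338  0.07 ] [ 0.558 -0.371  0.01 ]
 net [172. 486.] 0.89 [ 0.526 -0.28   0.07 ]
 net [230. 484.] 0.79 [ 0.527 -0.338  0.07 ]
 net [191. 468.] 0.64 [ 0.507 -0.296  0.07 ]
```

Three lumps lie in the bowl, one is in the tray, and the stray is on the bench at about (0.733,0.178). Before planning the pickup I'll check for obstacles around it.

```bash
python3 - <<'E'
from find import *
s=snap("scene")
for p in [(384,268),(384,300),(392,284),(330,280)]: print("jar",p,at(s,p,0).round(3))
hsv=cv2.cvtColor(s["frame"],cv2.COLOR_RGB2HSV)
m=cv2.inRange(hsv,(45,80,30),(80,255,255)); r,c=np.nonzero(m[300:,200:400]); print("green rows",300+r.min(),300+r.max(),200+c.min(),200+c.max())
for z in (0,.02,.09): print(at(s,[300+r.max(),200+c.mean()],z).round(3))
p=[d for d in robot.spot_in("pot","scene")][0]; print("pot",p,at(s,p["centre"],.045))
# blue tray outer corners check: far right-bottom corner edges
print(np.round(proj(s,[.569+.13*.988-.075*.156*1,.219-.13*.156-.075*.988,.05])),np.round(proj(s,[.569+.13*.988+.075*.156,.219-.13*.156+.075*.988,.05])))
# side view jar
w=snap("side");hsv=cv2.cvtColor(w["frame"],cv2.COLOR_RGB2HSV);m=cv2.inRange(hsv,(45,80,30),(80,255,255))
n,l,stt,cen=cv2.connectedComponentsWithStats(m)
for i in range(1,n):
    if stt[i,4]>40: print("side green",stt[i],cen[i].round(),at(w,cen[i][::-1],.04).round(3))
hs=m=None
E
```

```text
jar (384, 268) [0.87  0.194 0.   ]
jar (384, 300) [0.831 0.224 0.   ]
jar (392, 284) [0.858 0.219 0.   ]
jar (330, 280) [0.804 0.127 0.   ]
green rows 336 391 256 303
[0.861 0.215 0.   ]
[0.865 0.223 0.02 ]
[0.879 0.253 0.09 ]
pot {'centre': [225.5, 276.5], 'score': 0.67} [ 0.69087262 -0.05179172  0.045     ]
[277. 333.] [345. 382.]
side green [356 139  24  15 234] [368. 147.] [0.858 0.225 0.04 ]
side green [356 163  22   8  67] [366. 168.] [0.804 0.125 0.04 ]
```

```bash
python3 - <<'E'
from find import *
def gc(s,lo,hi,box):
    m=cv2.inRange(cv2.cvtColor(s["frame"],cv2.COLOR_RGB2HSV),lo,hi); k=np.zeros_like(m);k[box]=m[box]
    r,c=np.nonzero(k); return [ (r.min()+r.max())/2,(c.min()+c.max())/2],(r.min(),r.max(),c.min(),c.max())
def tri(sa,pa,sb,pb):
    o1,d1=ray(sa,pa);o2,d2=ray(sb,pb);d1/=np.linalg.norm(d1);d2/=np.linalg.norm(d2)
    A=np.stack([d1,-d2],1);x=np.linalg.lstsq(A,o2-o1,rcond=None)[0];p,q=o1+d1*x[0],o2+d2*x[1];return (p+q)/2,np.linalg.norm(p-q)
s=snap("scene");w=snap("side")
a=gc(s,(45,80,30),(80,255,255),np.s_[300:400,200:340]);b=gc(w,(45,80,30),(80,255,255),np.s_[120:180,345:390]);print(a,b)
X,e=tri(s,a[0],w,b[0]);print("jar",X,e)
c=np.array(s["R"])@X+s["t"];print("diam",(a[1][3]-a[1][2])*c[2]/s["fx"]); c=np.array(w["R"])@X+w["t"];print("diam",(b[1][3]-b[1][2])*c[2]/w["fx"])
X,e=tri(s,[324.6,330.6],w,[171.4,334.4]);print("stray",X,e)
# wrist of scoop: yaw etc
print(robot.get_state()["q"])
E
```

```text
([np.float64(363.5), np.float64(279.5)], (np.int64(336), np.int64(391), np.int64(256), np.int64(303))) ([np.float64(154.5), np.float64(367.5)], (np.int64(139), np.int64(170), np.int64(356), np.int64(379)))
jar [0.84456948 0.19401694 0.03417657] 0.003554809644684514
diam 0.07129912499677829
diam 0.06863789029030995
stray [0.73191139 0.17852686 0.01146933] 0.0040884837003919644
[ 0.31992434  0.07961127  0.27595668  1.88030637 -0.02335846  1.18491187
  0.45385655]
```

```bash
python3 -m pendant '[[0.0,0.01,0.02,0.03,8],[0.0,0.03,0.04,0,8],[0.0,0.03,0.04,0,8],[0.0,0.03,0.04,0,8],[0.0,0.03,0.04,0,8],[0.0,0.03,0.04,0,8],[0.0,0.03,0.04,0,8],[0.0,0.03,0.04,0,8],[0.0,0.03,0.04,0,8],[0.0,0.03,0.04,0,8]]' && python3 -m pendant '[[0.0,0.03,0.03,0,5],[0.0,0.03,0.03,0,4.5],[0.0,0.03,0.03,0,0],[0.0,0.01,0.0125,0,0],[0.0,0,0,0,0],[0.0,0,0,0,0],[0.0,0,0,0,0],[0.0,0,0,0,0],[0.0,0,0,0,0],[0.0,0,0,0,0]]'
python3 - <<'E'
from find import *
s=snap("wrist","v.png");st=robot.get_state();print(st["q"].round(2),2*np.degrees(np.arctan2(st["tool_rot"][1],st["tool_rot"][0])))
for d in robot.spot_in("lump1","wrist")[:6]: print(" net",np.round(d["centre"]),round(d["score"],2),at(s,d["centre"],.012).round(3))
E
```

```text
time_s: 16.35
position: [0.6536, 0.0991, 0.2281]
tool_rot: [0.159, 0.987, 0.0, -0.0]
ft_force: [1.6, -0.5, -1.8]
width: 0.0192
grasp_force: 59.9
time_s: 17.35
position: [0.7526, 0.1994, 0.2289]
tool_rot: [0.08, 0.997, 0.0, 0.0]
ft_force: [0.8, 0.5, -2.5]
width: 0.0189
grasp_force: 59.8
[-0.23  0.77 -0.15  0.83  0.11  1.54  1.07] 170.874956997114
 net [105. 353.] 0.71 [0.683 0.248 0.012]
 net [156. 295.] 0.56 [0.728 0.178 0.012]
```

```bash
python3 -m pendant '[[0.0,0.001,0.021,0,0],[0.0,0,0,-0.02,0],[0.0,0,0,-0.025,0],[0.0,0,0,-0.025,0],[0.0,0,0,-0.02,0],[0.0,0,0,-0.02,0],[0.0,0,0,-0.015,0],[0.0,0,0,-0.01,0],[0.0,0,0,-0.006,0],[0.0,0,0,0,0]]'
```

```text
time_s: 18.45
position: [0.7534, 0.2209, 0.0867]
tool_rot: [0.079, 0.997, -0.0, -0.0]
ft_force: [-0.4, 0.2, -2.0]
width: 0.0192
grasp_force: 59.9
```

```bash
python3 -m pendant '[[0.0,-0.001,-0.006,0,0],[0.0,-0.002,-0.012,0,0],[0.0,-0.002,-0.013,0,0],[0.0,-0.002,-0.013,0,0],[0.0,-0.002,-0.013,0,0],[0.0,-0.002,-0.013,0,0],[0.0,-0.002,-0.012,0,0],[0.0,-0.002,-0.010,0,0],[0.0,-0.001,-0.008,0,0],[0.0,-0.001,-0.004,0,0]]'
cat > look.py <<'E'
from find import *
def tri(sa,pa,sb,pb):
    o1,d1=ray(sa,pa);o2,d2=ray(sb,pb);d1/=np.linalg.norm(d1);d2/=np.linalg.norm(d2)
    x=np.linalg.lstsq(np.stack([d1,-d2],1),o2-o1,rcond=None)[0];p,q=o1+d1*x[0],o2+d2*x[1];return (p+q)/2,np.linalg.norm(p-q)
st=robot.get_state();print(np.round(st["position"],4),np.round(st["ft_force"],1))
S={c:snap(c) for c in ["scene","side","wrist"]}
for c,s in S.items():
    for k,p in blobs(s,6):
        X=at(s,p,.012)
        if k<1200 and .5<X[0]<.85 and -.15<X[1]<.3:
            L=[(X[0]-.569)*.988-(X[1]-.219)*.156,(X[0]-.569)*.156+(X[1]-.219)*.988]
            print(c,k,p,X[:2].round(3),"tray-local",np.round(L,3))
    for d in robot.spot_in("lump1",c)[:5]: print("  net",c,np.round(d["centre"]),round(d["score"],2),at(s,d["centre"],.012)[:2].round(3))
E
python3 look.py
```

```text
time_s: 19.45
position: [0.7366, 0.1157, 0.0873]
tool_rot: [0.08, 0.997, -0.0, 0.0]
ft_force: [0.5, 0.1, -1.3]
width: 0.019
grasp_force: 59.9
[0.7366 0.1157 0.0873] [ 0.5  0.1 -1.3]
scene 243 [214.  310.6] [ 0.594 -0.066] tray-local [ 0.07  -0.278]
scene 51 [334.8 384.5] [0.675 0.248] tray-local [0.1   0.045]
  net scene [334. 383.] 0.38 [0.677 0.246]
side 9 [158.8 309.4] [0.685 0.27 ] tray-local [0.107 0.068]
side 6 [171.  366.5] [0.818 0.146] tray-local [ 0.257 -0.033]
  net side [329. 339.] 0.61 [ 0.54  -0.303]
  net side [301. 327.] 0.57 [ 0.543 -0.235]
  net side [312. 320.] 0.49 [ 0.52  -0.254]
wrist 700 [121.3 501.7] [0.683 0.255] tray-local [0.107 0.053]
wrist 656 [202.4 260.7] [0.715 0.081] tray-local [ 0.166 -0.114]
wrist 8 [281.  430.5] [0.799 0.195] tray-local [0.231 0.012]
  net wrist [125. 497.] 0.78 [0.685 0.25 ]
  net wrist [200. 263.] 0.64 [0.714 0.083]
```

```bash
python3 -m pendant '[[0.0,0,0.003,0.025,0],[0.0,0,0,0.025,0],[0.0,0.015,-0.015,0,0],[0.0,0.015,-0.015,0,0],[0.0,0.012,-0.017,0,0],[0.0,0,0,0,0],[0.0,0,0,-0.02,0],[0.0,0,0,-0.02,0],[0.0,0,0,-0.01,0],[0.0,0,0,0,0]]'
```

```text
time_s: 20.75
position: [0.7777, 0.0738, 0.0858]
tool_rot: [0.079, 0.997, -0.0, -0.001]
ft_force: [0.8, -0.7, -1.8]
width: 0.0189
grasp_force: 60.6
```

```bash
python3 -m pendant '[[0.0,-0.006,0.001,0.001,0],[0.0,-0.012,0.002,0,0],[0.0,-0.014,0.002,0,0],[0.0,-0.014,0.002,0,0],[0.0,-0.014,0.002,0,0],[0.0,-0.014,0.002,0,0],[0.0,-0.014,0.002,0,0],[0.0,-0.014,0.002,0,0],[0.0,-0.012,0.002,0,0],[0.0,-0.007,0.001,0,0]]'; python3 look.py
```

```text
time_s: 21.75
position: [0.6611, 0.0903, 0.0924]
tool_rot: [0.08, 0.997, 0.001, 0.006]
ft_force: [13.8, -1.5, -4.2]
width: 0.019
grasp_force: 63.3
[0.6611 0.0903 0.0924] [13.8 -1.5 -4.2]
scene 7 [273.1 333.9] [0.659 0.095] tray-local [ 0.108 -0.108]
scene 52 [334.7 384.5] [0.675 0.248] tray-local [0.1   0.045]
  net scene [333. 384.] 0.59 [0.673 0.246]
  net scene [136. 283.] 0.46 [ 0.462 -0.375]
side 10 [159.7 311. ] [0.688 0.263] tray-local [0.11  0.062]
side 6 [160.5 308.5] [0.679 0.262] tray-local [0.102 0.06 ]
side 7 [171. 371.] [0.83  0.142] tray-local [ 0.27  -0.036]
side 10 [193. 324.] [0.665 0.095] tray-local [ 0.114 -0.108]
  net side [314. 321.] 0.67 [ 0.52  -0.259]
  net side [330. 336.] 0.55 [ 0.534 -0.302]
  net side [301. 327.] 0.52 [ 0.543 -0.235]
  net side [195. 324.] 0.41 [0.66  0.085]
wrist 497 [214.1 524.1] [0.685 0.255] tray-local [0.109 0.054]
wrist 38 [211.  317.1] [0.654 0.09 ] tray-local [ 0.104 -0.114]
```

The scoop may have struck the tray corner and shifted in the grip. I'll find where it is now.

```bash
cat > sc.py <<'E'
from find import *
S={c:snap(c) for c in ["scene","side","wrist"]}
P=np.array(robot.get_state()["position"])
for c,s in S.items():
    print(c,"tcp-grasp px",np.round(proj(s,P-[0,0,.006])))
    for n,z in {"scoop":.03,"scoop_grip":.083}.items():
        for d in robot.spot_in(n,c)[:2]: print(" ",n,np.round(d["centre"]),round(d["score"],2),at(s,d["centre"],z)[:2].round(3))
    hsv=cv2.cvtColor(s["frame"],cv2.COLOR_RGB2HSV).astype(int)
    m=((hsv[...,0]>=8)&(hsv[...,0]<=20)&(hsv[...,1]>175)&(hsv[...,2]>60))
    l,n=N.label(m)
    for i,sl in enumerate(N.find_objects(l)):
        k=l==i+1
        if 30<k.sum()<6000:
            p=np.array(N.center_of_mass(k)); X=at(s,p,.09)
            if .4<X[0]<.9 and -.2<X[1]<.4:
                r,cc=np.nonzero(k); (cx,cy),(w,h),a=cv2.minAreaRect(np.stack([cc,r],1).astype(np.float32))
                bx=cv2.boxPoints(((cx,cy),(w,h),a)); print("  bar?",k.sum(),p.round(),[at(s,[q[1],q[0]],.093)[:2].round(3).tolist() for q in bx])
E
python3 sc.py
```

```text
scene tcp-grasp px [245. 332.]
  scoop [275. 315.] 0.89 [0.699 0.088]
  scoop_grip [268. 311.] 0.69 [0.721 0.107]
side tcp-grasp px [172. 323.]
  scoop [180. 338.] 0.86 [0.713 0.112]
  scoop_grip [177. 341.] 0.68 [0.695 0.054]
  bar? 105 [131. 355.] [[0.793, 0.234], [0.827, 0.288], [0.856, 0.248], [0.822, 0.196]]
wrist tcp-grasp px [281. 318.]
  scoop [279. 323.] 0.75 [0.697 0.087]
  scoop_grip [279. 320.] 0.66 [0.662 0.091]
  scoop_grip [64.  1.] 0.66 [ 0.503 -0.082]
  bar? 294 [333. 515.] [[0.719, 0.187], [0.717, 0.214], [0.728, 0.22], [0.73, 0.192]]
  bar? 1206 [381. 545.] [[0.781, 0.212], [0.773, 0.258], [0.833, 0.3], [0.839, 0.243]]
```

```bash
python3 -m pendant '[[0.0,0.006,-0.001,-0.002,0],[0.0,0.004,-0.001,-0.003,0],[0.06,0,0,0,0],[0.06,0,0,0,0],[0.06,0,0,0,0],[0.06,0,0,0.01,0],[0.06,0,0,0.04,0],[0.06,0.02,0,0.04,0],[0.06,0.02,0,0.04,0],[0.06,0,0,0,0]]'; python3 look.py; python3 - <<'E'
from find import *
s=snap("wrist","y.png");st=robot.get_state();P=np.array(st["position"])
for n,z in {"scoop":.03,"scoop_grip":.083}.items():
    for d in robot.spot_in(n,"wrist")[:2]: print(n,np.round(d["centre"]),round(d["score"],2),at(s,d["centre"],z)[:2].round(3))
hsv=cv2.cvtColor(s["frame"],cv2.COLOR_RGB2HSV)
o=cv2.imread("pics/t.png");hh=cv2.cvtColor(o,cv2.COLOR_BGR2HSV)
print("bar ref",[hh[int(100+r/1.25),int(402/1.25)].tolist() for r in (90,120,150,180)],"wood",[hh[int(100+r/1.25),int(250/1.25)].tolist() for r in (50,80,110,20)],"pan",hh[int(100+120/1.25),int(465/1.25)].tolist())
E
```

```text
time_s: 23.5
position: [0.7118, 0.0892, 0.2216]
tool_rot: [0.08, 0.997, 0.001, 0.006]
ft_force: [-0.3, -0.4, 0.4]
width: 0.0599
grasp_force: 0.0
[0.7118 0.0892 0.2216] [-0.3 -0.4  0.4]
scene 95 [273.9 329.2] [0.667 0.091] tray-local [ 0.117 -0.111]
scene 52 [334.7 384.5] [0.675 0.248] tray-local [0.1   0.045]
  net scene [336. 383.] 0.61 [0.679 0.248]
  net scene [276. 331.] 0.57 [0.668 0.098]
  net scene [127. 265.] 0.5 [ 0.476 -0.447]
side 8 [159.  308.6] [0.682 0.27 ] tray-local [0.104 0.068]
side 6 [161.7 310.8] [0.683 0.253] tray-local [0.108 0.052]
side 15 [193.1 324.4] [0.665 0.094] tray-local [ 0.115 -0.109]
  net side [313. 321.] 0.64 [ 0.52  -0.257]
  net side [330. 342.] 0.55 [ 0.545 -0.306]
  net side [162. 308.] 0.51 [0.675 0.253]
  net side [193. 324.] 0.46 [0.663 0.094]
  net side [318. 313.] 0.27 [ 0.503 -0.261]
wrist 228 [133.4 460.2] [0.682 0.253] tray-local [0.107 0.051]
wrist 311 [136.2 311.1] [0.664 0.089] tray-local [ 0.114 -0.114]
wrist 11 [242. 415.] [0.805 0.191] tray-local [0.237 0.009]
  net wrist [133. 456.] 0.79 [0.681 0.248]
  net wrist [104.   5.] 0.73 [ 0.501 -0.37 ]
  net wrist [136. 312.] 0.69 [0.664 0.09 ]
  net wrist [92.  4.] 0.54 [ 0.481 -0.37 ]
scoop [209. 325.] 0.69 [0.735 0.092]
scoop_grip [212. 324.] 0.91 [0.718 0.092]
bar ref [[14, 156, 160], [14, 159, 151], [14, 158, 152], [14, 155, 153]] wood [[14, 121, 186], [14, 121, 185], [14, 121, 189], [14, 120, 182]] pan [140, 16, 188]
```

```bash
cat > bar.py <<'E'
from find import *
s=snap("wrist","z.png");st=robot.get_state();print(np.round(st["position"],4))
h=cv2.cvtColor(s["frame"],cv2.COLOR_RGB2HSV)
def report(m,z,tag,lo,hi):
    m=cv2.morphologyEx(m,cv2.MORPH_OPEN,np.ones((3,3),np.uint8)); n,l,stt,cen=cv2.connectedComponentsWithStats(m)
    for i in range(1,n):
        if lo<stt[i,4]<hi:
            r,c=np.nonzero(l==i); W=np.array([at(s,[a,b],z)[:2] for a,b in zip(r,c)],np.float32)
            (x,y),(a,b),t=cv2.minAreaRect(W*1000)
            if .55<x/1000<.9 and -.1<y/1000<.2:
                bx=cv2.boxPoints(((x,y),(a,b),t)); e=max([bx[1]-bx[0],bx[2]-bx[1]],key=np.linalg.norm)
                print(tag,stt[i,4],"c",round(x),round(y),"size",round(a),round(b),"long axis deg",round(np.degrees(np.arctan2(e[1],e[0]))%180,1))
report(cv2.inRange(h,(10,140,100),(18,200,200)),.093,"bar",150,4000)
report(cv2.inRange(h,(0,0,110),(179,45,255)),.004,"grey",300,9000)
E
python3 bar.py
```

```text
[0.7072 0.0889 0.2126]
bar 1607 c 735 77 size 18 75 long axis deg 171.0
grey 5294 c 750 97 size 103 99 long axis deg 81.0
```

```bash
python3 - <<'E'
from find import *
s=snap("wrist");print(np.round(robot.get_state()["position"],4),"cam",(-np.array(s["R"]).T@s["t"]).round(3))
def loc(W): d=W-[.569,.219]; return np.stack([d[:,0]*.988-d[:,1]*.156,d[:,0]*.156+d[:,1]*.988],1)
def pts(s,lo,hi,z,x0,x1):
    m=cv2.inRange(cv2.cvtColor(s["frame"],cv2.COLOR_RGB2HSV),lo,hi);m=cv2.morphologyEx(m,cv2.MORPH_OPEN,np.ones((2,2),np.uint8))
    n,l,stt,_=cv2.connectedComponentsWithStats(m);out=None
    for i in range(1,n):
        r,c=np.nonzero(l==i); W=np.array([at(s,[r.mean(),c.mean()],z)[:2]])
        if .66<W[0,0]<.80 and .03<W[0,1]<.14 and (out is None or len(r)>len(out)): out=np.array([at(s,[a,b],z)[:2] for a,b in zip(r,c)])
    return loc(out)
g=pts(s,(0,0,110),(179,45,255),.002,0,0)
for t in np.arange(-.15,0,.01):
    k=(abs(g[:,1]-t)<.005)
    if k.sum()>3: print("grey ly %.3f lx %.3f..%.3f n%d"%(t,g[k,0].min(),g[k,0].max(),k.sum()))
b=pts(s,(10,140,100),(18,200,200),.085,0,0);print("bar wrist",b.min(0).round(4),b.max(0).round(4))
for c in ["scene","side"]:
    q=snap(c)
    try: b=pts(q,(8,140,60),(18,220,220),.085,0,0);print("bar",c,len(b),b.min(0).round(4),b.max(0).round(4))
    except Exception as e: print(c,e)
E
```

```text
[0.7073 0.0889 0.2128] cam [0.626 0.102 0.33 ]
grey ly -0.140 lx 0.150..0.244 n332
grey ly -0.130 lx 0.150..0.245 n445
grey ly -0.120 lx 0.150..0.165 n113
grey ly -0.110 lx 0.149..0.166 n134
grey ly -0.100 lx 0.149..0.250 n629
grey ly -0.090 lx 0.149..0.249 n726
grey ly -0.080 lx 0.149..0.246 n693
grey ly -0.070 lx 0.149..0.242 n671
grey ly -0.060 lx 0.149..0.239 n641
grey ly -0.050 lx 0.149..0.235 n606
grey ly -0.040 lx 0.151..0.230 n334
bar wrist [ 0.1507 -0.1228] [ 0.2304 -0.1046]
bar scene 674 [ 0.1485 -0.1204] [ 0.2384 -0.0892]
bar side 300 [ 0.1411 -0.1561] [ 0.2307 -0.1098]
```

The scoop stands level on the bench at tray-local (0.191, -0.114), and its yaw hasn't changed. I'll regrip it at the middle of the handle.

```bash
python3 -m pendant '[[0.06,0.017,-0.006,0,0],[0.06,0.016,-0.006,-0.01,0],[0.06,0,0,-0.03,0],[0.06,0,0,-0.035,0],[0.06,0,0,-0.03,0],[0.06,0,0,-0.021,0],[0.06,0,0,0,0],[0.0,0,0,0,0],[0.0,0,0,0,0],[0.0,0,0,0,0]]'
```

```text
time_s: 25.15
position: [0.7419, 0.0769, 0.09]
tool_rot: [0.079, 0.997, 0.0, 0.002]
ft_force: [0.6, -0.8, 1.5]
width: 0.0188
grasp_force: 59.1
```

```bash
python3 -m pendant '[[0.0,0,0,0.035,0],[0.0,0,0,0.035,-8],[0.0,-0.003,-0.001,0,-8.4],[0.0,-0.003,-0.001,0,-8.4],[0.0,-0.003,-0.001,0,-8.4],[0.0,-0.003,-0.001,0,-8.4],[0.0,-0.003,-0.001,0,-8.4],[0.0,-0.003,-0.001,0,-8.4],[0.0,-0.003,-0.001,0,-8.4],[0.0,-0.003,-0.001,0,-8.4]]' && python3 -m pendant '[[0.0,-0.002,0,0,-8],[0.0,0,0,0,-6.5],[0.0,0,0,0,0],[0.0,0,0,-0.025,0],[0.0,0,0,-0.025,0],[0.0,0,0,-0.015,0],[0.0,0,0,-0.004,0],[0.0,0,0,0,0],[0.0,0,0,0,0],[0.0,0,0,0,0]]'; python3 look.py
```

```text
time_s: 26.15
position: [0.7167, 0.0691, 0.1583]
tool_rot: [0.673, 0.739, 0.001, 0.0]
ft_force: [-0.1, -0.3, -2.6]
width: 0.0187
grasp_force: 59.1
time_s: 27.15
position: [0.715, 0.0691, 0.0891]
tool_rot: [0.759, 0.651, 0.001, 0.0]
ft_force: [-1.7, -0.5, 3.9]
width: 0.019
grasp_force: 61.3
[0.715  0.0691 0.0891] [-1.7 -0.5  3.9]
scene 225 [189.2 303. ] [ 0.557 -0.147] tray-local [ 0.045 -0.364]
scene 98 [273.9 329. ] [0.668 0.091] tray-local [ 0.118 -0.111]
scene 50 [334.8 384.6] [0.675 0.248] tray-local [0.1   0.046]
  net scene [276. 329.] 0.68 [0.672 0.095]
  net scene [336. 384.] 0.45 [0.677 0.25 ]
side 11 [159.  309.9] [0.686 0.268] tray-local [0.108 0.067]
side 14 [192.9 324.6] [0.666 0.094] tray-local [ 0.115 -0.108]
  net side [300. 328.] 0.66 [ 0.545 -0.235]
  net side [195. 324.] 0.56 [0.662 0.084]
  net side [160. 310.] 0.53 [0.682 0.261]
  net side [312. 321.] 0.47 [ 0.523 -0.254]
wrist 13 [ 24. 431.] [0.807 0.192] tray-local [0.239 0.01 ]
wrist 6 [ 35.5 432. ] [0.806 0.184] tray-local [0.24  0.002]
wrist 725 [203.8 243.6] [0.666 0.09 ] tray-local [ 0.116 -0.112]
  net wrist [201. 245.] 0.68 [0.667 0.092]
```

```bash
python3 -m pendant '[[0.0,-0.005,0.001,0.002,0],[0.0,-0.009,0.001,0,0],[0.0,-0.011,0.002,0,0],[0.0,-0.011,0.002,0,0],[0.0,-0.011,0.002,0,0],[0.0,-0.011,0.002,0,0],[0.0,-0.010,0.001,0,0],[0.0,-0.009,0.001,0,0],[0.0,-0.007,0.001,0,0],[0.0,-0.004,0.001,0,0]]'; python3 look.py
```

```text
time_s: 28.45
position: [0.6259, 0.0829, 0.0901]
tool_rot: [0.759, 0.651, -0.0, -0.0]
ft_force: [-0.4, 0.1, -0.9]
width: 0.0188
grasp_force: 60.8
[0.6259 0.0829 0.0901] [-0.4  0.1 -0.9]
scene 18 [257.1 364.4] [0.586 0.101] tray-local [ 0.035 -0.114]
scene 51 [334.7 384.6] [0.675 0.248] tray-local [0.1   0.045]
  net scene [337. 384.] 0.55 [0.678 0.25 ]
  net scene [131. 268.] 0.45 [ 0.481 -0.423]
side 9 [161.8 311.4] [0.685 0.252] tray-local [0.109 0.051]
side 6 [171.  370.5] [0.828 0.142] tray-local [ 0.268 -0.035]
side 21 [197.5 296.4] [0.589 0.103] tray-local [ 0.038 -0.111]
  net side [302. 328.] 0.58 [ 0.544 -0.238]
  net side [316. 322.] 0.56 [ 0.52  -0.263]
wrist 15 [ 46. 534.] [0.803 0.192] tray-local [0.235 0.01 ]
wrist 628 [203.4 262.5] [0.59  0.102] tray-local [ 0.039 -0.112]
  net wrist [201. 263.] 0.88 [0.591 0.104]
```

```bash
python3 -m pendant '[[0.0,0.002,0,0.04,0],[0.0,0,0,0.05,8],[0.0,-0.006,-0.009,0,8.4],[0.0,-0.006,-0.009,0,8.4],[0.0,-0.006,-0.009,0,8.4],[0.0,-0.006,-0.009,0,8.4],[0.0,-0.006,-0.009,0,8.4],[0.0,-0.006,-0.009,0,8.4],[0.0,-0.006,-0.009,0,8.4],[0.0,-0.006,-0.009,0,8.4]]' && python3 -m pendant '[[0.0,-0.006,-0.003,0,8],[0.0,0,0,0,6.5],[0.0,0,0,0,0],[0.0,0,0,-0.03,0],[0.0,0,0,-0.03,0],[0.0,0,0,-0.02,0],[0.0,0,0,-0.01,0],[0.0,0,0,-0.004,0],[0.0,0,0,0,0],[0.0,0,0,0,0]]'; python3 look.py | grep -v "net side"
```

```text
time_s: 29.75
position: [0.5806, 0.0103, 0.1803]
tool_rot: [0.202, 0.979, -0.0, 0.0]
ft_force: [-0.5, -0.6, -2.0]
width: 0.0189
grasp_force: 60.7
time_s: 30.75
position: [0.5751, 0.0078, 0.0886]
tool_rot: [0.081, 0.997, -0.0, 0.001]
ft_force: [-8.9, -1.2, 12.9]
width: 0.0188
grasp_force: 63.6
[0.5751 0.0078 0.0886] [-8.9 -1.2 12.9]
scene 84 [258.6 362.9] [0.591 0.102] tray-local [ 0.04  -0.112]
scene 50 [334.8 384.5] [0.675 0.248] tray-local [0.1   0.045]
  net scene [129. 267.] 0.62 [ 0.477 -0.437]
  net scene [334. 383.] 0.49 [0.676 0.245]
side 10 [171.  368.5] [0.823 0.144] tray-local [ 0.263 -0.034]
wrist 635 [217.7 447.2] [0.587 0.1  ] tray-local [ 0.036 -0.115]
wrist 295 [280.1 575.9] [0.687 0.257] tray-local [0.11  0.056]
  net wrist [279. 575.] 0.76 [0.685 0.256]
  net wrist [217. 448.] 0.74 [0.586 0.1  ]
```

```bash
python3 -m pendant '[[0.0,0.001,0.004,0.001,0],[0.0,0.002,0.01,0,0],[0.0,0.002,0.012,0,0],[0.0,0.002,0.012,0,0],[0.0,0.001,0.008,0,0],[0.0,0.001,0.006,0,0],[0.0,0.001,0.005,0,0],[0.0,0,0.004,0,0],[0.0,0,0,0,0],[0.0,0,0,0,0]]'; python3 look.py | grep -v "net side"
```

```text
time_s: 32.05
position: [0.5861, 0.0645, 0.0892]
tool_rot: [0.082, 0.997, -0.003, 0.001]
ft_force: [-3.7, -14.2, 13.7]
width: 0.0191
grasp_force: 63.8
[0.5861 0.0645 0.0892] [ -3.7 -14.2  13.7]
scene 51 [334.7 384.6] [0.675 0.248] tray-local [0.1   0.045]
  net scene [130. 266.] 0.58 [ 0.482 -0.432]
  net scene [137. 283.] 0.54 [ 0.463 -0.37 ]
  net scene [338. 383.] 0.44 [0.681 0.25 ]
  net scene [290. 412.] 0.19 [0.57  0.214]
side 8 [160.5 312.1] [0.689 0.258] tray-local [0.113 0.057]
side 9 [171. 368.] [0.822 0.145] tray-local [ 0.261 -0.034]
wrist 622 [217.  408.2] [0.592 0.127] tray-local [ 0.037 -0.088]
wrist 362 [285.7 537.7] [0.687 0.256] tray-local [0.11  0.054]
  net wrist [286. 536.] 0.72 [0.686 0.253]
  net wrist [215. 410.] 0.66 [0.591 0.128]
```

```bash
python3 -m pendant '[[0.0,0,-0.002,0.001,0],[0.0,0,-0.003,0.002,0],[0.0,-0.001,-0.004,0.001,0],[0.0,-0.001,-0.006,0,0],[0.0,-0.001,-0.007,0,0],[0.0,-0.001,-0.008,0,0],[0.0,-0.001,-0.007,0,0],[0.0,-0.001,-0.005,0,0],[0.0,0,-0.003,0,0],[0.0,0,0,0,0]]'; python3 look.py | grep wrist
```

```text
time_s: 33.35
position: [0.5786, 0.0233, 0.0913]
tool_rot: [0.08, 0.997, -0.0, 0.0]
ft_force: [-1.0, 0.7, -1.3]
width: 0.0186
grasp_force: 61.5
wrist 653 [217.7 409. ] [0.586 0.088] tray-local [ 0.037 -0.127]
wrist 311 [280.9 563.8] [0.687 0.257] tray-local [0.11  0.056]
  net wrist [281. 562.] 0.9 [0.685 0.254]
  net wrist [218. 410.] 0.88 [0.586 0.089]
  net wrist [218. 331.] 0.42 [0.577 0.034]
```

The lump rides on the pan, 13 mm inside the lip. The tray is right alongside, so I'll return it there with the same jerk motion.

```bash
python3 -m pendant '[[0.0,0,0,0.008,0],[0.0,0,0,0.016,0],[0.0,0,0,0.018,0],[0.0,0,0,0.016,0],[0.0,0,0,0.008,0],[0.0,0.001,0.008,0,0],[0.0,0.002,0.015,0,0],[0.0,0.003,0.018,0,0],[0.0,0.003,0.018,0,0],[0.0,0.002,0.015,0,0]]' && python3 -m pendant '[[0.0,0.002,0.011,0,0],[0.0,0.001,0.007,0,0],[0.0,0.001,0.003,0,0],[0.0,0,0,0,0],[0.0,0,0,0,0],[0.0,0,0,0,0],[0.0,0,0,0,0],[0.0,0,0,0,0],[0.0,0,0,0,0],[0.0,0,0,0,0]]'; python3 - <<'E'
from find import *
st=robot.get_state();P=np.array(st["position"]);s=snap("wrist");zp=P[2]-.09+.012
for k,p in blobs(s,100):
    X=at(s,p,zp); d=X[:2]-[.569,.219]; print(k,X.round(3),"ly on pan",round(d[0]*.156+d[1]*.988,3))
d=P[:2]-[.569,.219];print(P,"lip ly",d[0]*.156+d[1]*.988+.075)
E
```

```text
time_s: 34.65
position: [0.5889, 0.1008, 0.156]
tool_rot: [0.078, 0.997, 0.0, -0.001]
ft_force: [0.9, 0.3, -2.2]
width: 0.0184
grasp_force: 61.5
time_s: 35.65
position: [0.5936, 0.1189, 0.1573]
tool_rot: [0.079, 0.997, -0.0, -0.0]
ft_force: [-0.2, 0.3, -3.2]
width: 0.0189
grasp_force: 61.5
198 [0.44  0.379 0.079] ly on pan 0.138
1262 [0.466 0.427 0.079] ly on pan 0.189
624 [0.6   0.182 0.079] ly on pan -0.032
295 [0.641 0.222 0.079] ly on pan 0.015
[0.5936215  0.11889072 0.15731905] lip ly -0.020067016804457688
```

```bash
python3 -m pendant '[[0.0,0.003,0.02,0,0],[0.0,0.005,0.03,0,0],[0.0,-0.007,-0.049,0,0],[0.0,-0.007,-0.044,0,0],[0.0,0,0,0,0],[0.0,0,0,0,0],[0.0,0,0,0,0],[0.0,0,0,0,0],[0.0,0,0,0,0],[0.0,0,0,0,0]]'; python3 look.py; python3 - <<'E'
from find import *
w=snap("wrist")
for z in (.016,.08):
    for k,p in blobs(w,100): print(z,k,at(w,p,z).round(3))
E
```

```text
time_s: 36.7
position: [0.5876, 0.0768, 0.1572]
tool_rot: [0.079, 0.997, 0.0, -0.0]
ft_force: [0.0, -0.5, -3.2]
width: 0.0188
grasp_force: 61.5
[0.5876 0.0768 0.1572] [ 0.  -0.5 -3.2]
scene 31 [317.3 420.9] [0.602 0.263] tray-local [0.026 0.048]
scene 51 [334.7 384.6] [0.675 0.248] tray-local [0.1   0.045]
  net scene [130. 267.] 0.51 [ 0.481 -0.429]
side 9 [171. 368.] [0.822 0.145] tray-local [ 0.261 -0.034]
  net side [330. 341.] 0.57 [ 0.543 -0.305]
  net side [263. 284.] 0.25 [ 0.492 -0.107]
wrist 260 [182.3 512.3] [0.606 0.273] tray-local [0.028 0.059]
wrist 255 [254.2 493.5] [0.685 0.254] tray-local [0.11  0.053]
  net wrist [180. 513.] 0.78 [0.604 0.273]
  net wrist [256. 489.] 0.76 [0.686 0.249]
0.016 597 [0.407 0.471 0.016]
0.016 407 [0.454 0.496 0.016]
0.016 260 [0.605 0.27  0.016]
0.016 252 [0.683 0.252 0.016]
0.08 597 [0.431 0.377 0.08 ]
0.08 407 [0.467 0.396 0.08 ]
0.08 260 [0.58  0.225 0.08 ]
0.08 252 [0.639 0.212 0.08 ]
```

The stray is in the tray with the other lump. Now I'll set the scoop down level on the bench.

```bash
python3 -m pendant '[[0.0,-0.003,-0.018,0,0],[0.0,-0.004,-0.02,0,0],[0.0,-0.003,-0.018,0,0],[0.0,0,0,-0.02,0],[0.0,0,0,-0.02,0],[0.0,0,0,-0.015,0],[0.0,0,0,-0.008,0],[0.0,0,0,-0.004,0],[0.0,0,0,-0.001,0],[0.0,0,0,0,0]]' && python3 -m pendant '[[0.05,0,0,0,0],[0.05,0,0,0,0],[0.05,0,0,0,0],[0.05,0,0,0,0],[0.05,0,0,0.01,0],[0.05,0,0,0.03,0],[0.05,0,0,0.04,0],[0.05,0,0,0.04,0],[0.05,0,0,0,0],[0.05,0,0,0,0]]'; python3 look.py|grep -v "^w"; python3 - <<'E'
from find import *
for c in ["scene","side","wrist"]:
    s=snap(c)
    for n,z in {"scoop_grip":.075,"pot":.045,"knob_grip":.067}.items():
        for d in robot.spot_in(n,c)[:1]: print(c,n,np.round(d["centre"]),round(d["score"],2),at(s,d["centre"],z)[:2].round(3))
    print([ (k,p.tolist(),at(s,p,.07)[:2].round(3).tolist()) for k,p in blobs(s,20) if np.hypot(*(at(s,p,.07)[:2]-[.508,-.295]))<.09])
E
```

```text
time_s: 38.05
position: [0.5781, 0.02, 0.0899]
tool_rot: [0.079, 0.997, 0.0, 0.0]
ft_force: [0.1, -0.5, -1.9]
width: 0.0189
grasp_force: 61.6
time_s: 39.05
position: [0.5783, 0.02, 0.2112]
tool_rot: [0.079, 0.997, 0.0, 0.002]
ft_force: [-0.2, -0.1, -0.3]
width: 0.0498
grasp_force: 0.0
[0.5783 0.02   0.2112] [-0.2 -0.1 -0.3]
scene 29 [317.3 421. ] [0.602 0.263] tray-local [0.026 0.049]
scene 52 [334.7 384.5] [0.675 0.248] tray-local [0.1   0.045]
  net scene [138. 282.] 0.61 [ 0.47  -0.365]
  net scene [336. 384.] 0.49 [0.678 0.249]
side 8 [158.9 309.4] [0.685 0.269] tray-local [0.107 0.068]
side 9 [171. 368.] [0.822 0.145] tray-local [ 0.261 -0.034]
  net side [314. 320.] 0.6 [ 0.52  -0.259]
  net side [159. 308.] 0.59 [0.68  0.273]
  net side [326. 338.] 0.5 [ 0.54  -0.296]
  net side [302. 327.] 0.49 [ 0.542 -0.237]
  net side [264. 283.] 0.16 [ 0.488 -0.109]
  net wrist [194.  55.] 0.72 [ 0.532 -0.353]
  net wrist [170. 524.] 0.71 [0.601 0.27 ]
  net wrist [236. 511.] 0.69 [0.688 0.255]
  net wrist [200.  30.] 0.48 [ 0.53  -0.425]
scene scoop_grip [231. 348.] 0.62 [0.608 0.071]
scene pot [226. 278.] 0.69 [ 0.69 -0.05]
scene knob_grip [164. 330.] 0.79 [ 0.491 -0.129]
[(51, [130.8, 269.2], [0.525, -0.338]), (61, [136.8, 283.4], [0.512, -0.291])]
side scoop_grip [210. 301.] 0.73 [ 0.563 -0.022]
side pot [206. 350.] 0.58 [ 0.69  -0.019]
[(145, [306.0, 323.2], [0.516, -0.283]), (71, [328.5, 339.4], [0.526, -0.335])]
wrist scoop_grip [180. 335.] 0.91 [0.564 0.036]
wrist pot [302. 292.] 0.88 [ 0.705 -0.03 ]
wrist knob_grip [149. 103.] 0.55 [ 0.495 -0.186]
[(404, [187.0, 50.9], [0.517, -0.286]), (159, [199.9, 30.5], [0.524, -0.339])]
```

```bash
python3 -c "from cell import robot; print(robot.close_job())"
```

```text
the job is handed in; nothing more can be done
None
```

I handed the job in at about 39 s: the tare pointer is within about 1° of zero, three lumps are in the bowl and two in the tray, the scoop is back on the bench and the beaker hasn't moved, but one lump fell onto the bench along the way and I pushed and scooped it back into the tray with the scoop.

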